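# Right the toy police car and push it up to the kerb

## Task

The white toy police car lies on its side on the grey road tile. Tip it back onto its wheels by pushing with the fingertips, then push it forwards along the tile until its nose is up against the yellow kerb, standing straight on the road. Only push: do not pick the car up, and leave the green racer, the petrol pump and the tin where they stand.

Things in the scene. Friction and masses are not known exactly. Their poses are not given: they have to be found in the camera images.
- police_car: White toy police car, 130 mm long, 66 wide, 47 high over its light bar, about 150 g. Origin: under its middle, at the level of the wheel bottoms; x to its nose, y to its left, z to its roof. Flat nose and tail from z 7 to 27. Wheels do not turn: it slides. At the start it lies at rest on its right side (y up), roof towards the robot, nose roughly towards the kerb.
- light_bar (a point): Centre of the outer face of the red and blue light bar on the roof, at z 47 of the car. The bar is solid, 22 mm long (car x), 56 wide (car y), 6 thick; under it the cabin roof, 66 long, 58 wide, at z 41. As the car lies, the bar's face is upright, 5 to 61 above the tile. Pushed near its top edge towards the wheels, the fingertip rising with it, the car tips about its wheels.
- car_nose (a point): Centre of the flat front face of the police car, 65 ahead of its origin, 17 above the wheel bottoms.
- car_middle (a point): Middle of the police car, 24 above its origin along its z: 41 over the table as the car lies, 32 as it stands, about 50 while it tips. The weight sits low (about 17 above the wheel bottoms): once tipped about 30 degrees, the car falls onto its wheels by itself.
- road_tile: Grey hard silicone road tile, fixed to the shelf top, 200 mm (its x) by 320 mm (its y, the way the road runs), 8 thick, with white lines; grippy (friction about 0.8). Origin: centre of its underside, on the table. x points away from the robot, y to the robot's left, turned by the tile's yaw.
- kerb_face (a point): The yellow kerb, a fixed bar along the tile's x at its -y end, 160 mm long, 15 deep, 20 high above the tile. The point is the middle of the foot of the face that looks to the car (+y of the tile), at the tile's top surface, 145 from the tile's centre.
- racer: Green die-cast racer, 100 mm long (x), 46 wide, 32 high, loose; origin at the centre of its underside. Bystander, beside the tile.
- pump: Red plastic toy petrol pump, 50 by 60 mm base, 90 mm high, loose; origin at the centre of its underside. Bystander, beside the tile.
- tin: Aluminium tin, 64 mm diameter, 75 mm high, loose; origin at the centre of its underside. Bystander, beside the tile.
There are look-alikes about, which are no part of the job. What is meant by the police_car is not pink or purple, and is the larger of those in its own colour.

How it is judged:
By the outcome, as a careful person would: the job done as asked, in the order asked, and still so for the second after the job is handed in, with the robot touching nothing.
It also fails if it takes over 51 s, if anything falls off the work surface, if the arm or the gripper's body presses on something with over 40 N, if the wrist force passes 120 N, or if a joint passes its speed limit or range.

## Robot

A 6-joint arm with a two-finger parallel gripper is mounted at the origin on the work surface. World frame = base frame: x ahead of the robot, y to its left, z up, the work surface at z = 0. Lengths are in mm, angles in rad, forces in N, time in s.
With the tool pointing down it reaches from about 350 to 975 mm from the base axis. Payload 7.1 kg.
Tool frame: the origin (TCP) lies midway between the tips of the shut fingers; the grasp point (between the pads) lies 19 mm behind it; z points along the fingers, y is the line along which they close (so a half turn about z gives the same grasp; the last joint's range is limited). The gripper opens to 88 mm and grips with 3 to 60 N. Pads are 20 mm wide; open, the fingers measure 115 mm over their backs; the gripper's body (75 mm by 178 mm) begins 61 mm behind the grasp point.
Start: joints at [1.246, 0.423, 1.63, -0, 1.089, -0.019], TCP at [188.128, 595.997, 222.675] pointing down, gripper open.
Joint ranges: [-3, 3], [-0.9, 2.11], [0.09, 2.58], [-1.31, 4.45], [0.11, 2.69], [-2.54, 2.54]. Speed limits (rad/s): [2.39, 2.39, 3.01, 3.14, 3.14, 3.14].

## Interface

Orientations are given as a rotation vector (axis times angle).
In Python, from workcell import get_obs, get_image, camera_params, close_job gives the robot as it stands.
- The arm moves only by the shell command python3 -m creep 'ROWS' [OPENING]. ROWS is a JSON object of lists of equal length, an entry for each row: "delta_pos": the shift along the tool's x, y, z in m, a list of three; "twist": the turn, a rotation vector about the tool's x, y, z in degrees, a list of three. A call has 1 to 20 rows; each row shifts and turns the commanded pose from where the row before left it, along the tool's axes as they then stand; what a row does not reach is not made up. A row lasts 1/12 s, in which the tool goes at most 41.7 mm and 7.16 degrees, less where a joint would pass 70% of its speed; a pose out of reach is approached as far as the arm can. A call with a gripper value outside its range is refused whole. OPENING is the opening, from 0 (shut) to 1 (fully open), set as the call begins (- or left out, the last holds). The fingers move at their own pace and stop on an object; the grip force is fixed at half the most. Time passes only in rows, so rows that do not move let the fingers close. It gives the time, the measured TCP pose, the force, the opening and the grip force at its end, in the units of the state.
- get_obs(): the state, without advancing time (a new reading comes with each control period).
- get_image(name): name is "scene" or "side" or "wrist"; returns (picture, depth): 420x560x3 uint8, red, green, blue; 420x560 float32, mm along the optical axis (not along the pixel's ray), 0 where there is no reading.
- camera_params(name): a dict with "camera_matrix" (3x3 intrinsics, pixels), "extrinsics" (4x4, takes a point from camera to world coordinates). Camera axes: x right, y down, z forward; pixel columns grow to the right and rows downward; lengths in mm; the calibration is good to about 2 mm. A picture is of the moment at which its call begins: read the wrist's pose just before it. camera_params takes no time and is no camera call; for the wrist camera it gives the pose at the moment of the call.
- close_job(): hands the job in; it is judged then, once.
The state is a dict: "t": time; "qpos": joint angles; "qvel": joint speeds; "joint_torque": joint torques, N m; "ee_pos": TCP position; "orientation": TCP orientation; "ft_force": force on the tool from outside, world axes, zero at the start; "moment": the same for the moment, N m; "width": finger opening in mm; "grasp_force": force on a finger pad.
Only numpy, scipy, OpenCV 4.12 (cv2) and the standard library are available. Lean on these libraries where they do the work, as an engineer would, in place of code of your own. Each camera call takes 0.05 s, during which the arm holds its last target. There are 200 camera calls.

## Working session

There is one attempt and no reset: what is moved stays moved. The work goes in short steps, Python scripts to look and compute and a shell command to move; the robot and the scene stay as the last step left them, time stands still between calls to the robot, and variables do not carry over. Pictures are saved under pics/ and viewed, at most 10 in all, crops included, and the job is handed in when it is done.

```bash
mkdir -p pics
cat > h.py <<'E'
import numpy as np,cv2
from workcell import *
from scipy.spatial.transform import Rotation as R
def snap(n,f):
    p=camera_params(n);im,d=get_image(n)
    cv2.imwrite(f'pics/{f}.png',im[:,:,::-1]);np.savez(f'{f}.npz',im=im,d=d,K=p['camera_matrix'],T=p['extrinsics'])
def pt(f,u,v):
    z=np.load(f+'.npz');K,T=z['K'],z['T'];w=z['d'][v-1:v+2,u-1:u+2];w=w[w>0];d=np.median(w)
    return (T@np.r_[np.linalg.inv(K)@[u,v,1]*d,1])[:3].round(1)
def world(f):
    z=np.load(f+'.npz');K,T,d=z['K'],z['T'],z['d'];v,u=np.indices(d.shape)
    c=np.stack([u,v,np.ones_like(u)],-1)@np.linalg.inv(K).T*d[...,None]
    return c@T[:3,:3].T+T[:3,3],z['im'],d
E
python3 - <<'E'
from h import *
snap('scene','s0');snap('side','d0')
a=cv2.imread('pics/s0.png');b=cv2.imread('pics/d0.png')
o=get_obs();print(o['t'],o['ee_pos'],R.from_rotvec(o['orientation']).as_matrix().round(3))
for f in('s0','d0'):print(np.load(f+'.npz')['T'].round(2))
E
```

```text
0.1 [187.98478126 595.5704079  222.0118785 ] [[-0.954  0.301 -0.   ]
 [ 0.301  0.954 -0.001]
 [ 0.    -0.001 -1.   ]]
[[-8.2000e-01  5.0000e-01 -2.9000e-01  8.6715e+02]
 [ 5.8000e-01  7.0000e-01 -4.1000e-01  5.0339e+02]
 [-1.0000e-02 -5.0000e-01 -8.6000e-01  9.8021e+02]
 [ 0.0000e+00  0.0000e+00  0.0000e+00  1.0000e+00]]
[[ 9.8000e-01 -1.3000e-01  1.6000e-01  4.3331e+02]
 [-2.1000e-01 -6.1000e-01  7.6000e-01 -6.7144e+02]
 [-0.0000e+00 -7.8000e-01 -6.3000e-01  6.6438e+02]
 [ 0.0000e+00  0.0000e+00  0.0000e+00  1.0000e+00]]
```

View pics/s0.png

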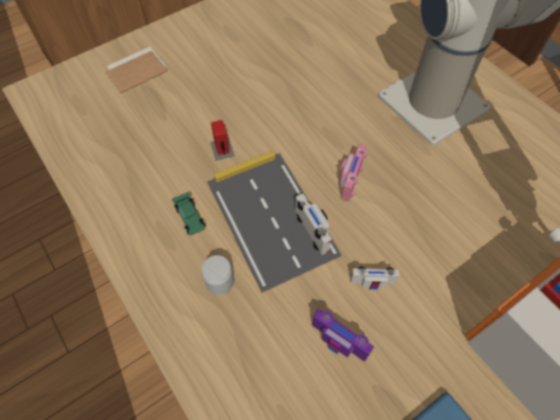

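View pics/d0.png

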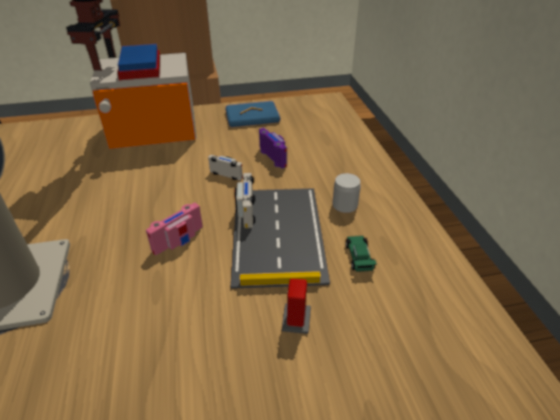

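The white car on the tile is at scene (313,222), with the kerb at (246,166). The smaller white look-alike is off the tile at (376,277). Next I'll enlarge the crop and get measurements.

Run:
```python
from h import *
a=cv2.imread('pics/s0.png')[140:300,190:350];b=cv2.imread('pics/d0.png')[160:300,210:350]
c=np.hstack([cv2.resize(a,(400,400),interpolation=2),cv2.resize(b,(400,400),interpolation=2)]);cv2.imwrite('pics/c0.png',c)
for f in('s0','d0'):
    P,im,d=world(f);x,y,z=P[...,0],P[...,1],P[...,2]
    hsv=cv2.cvtColor(im,cv2.COLOR_RGB2HSV)
    k=(abs(hsv[...,0].astype(int)-25)<5)&(hsv[...,1]>170)&(hsv[...,2]>130)&(z<50)&(x>300)
    n,l,s,cc=cv2.connectedComponentsWithStats(k.astype(np.uint8));i=1+np.argmax(s[1:,4]);q=P[l==i];q=q[q[:,2]>22]
    print(f,'kerb',len(q),cv2.minAreaRect(q[:,:2].astype(np.float32)),np.percentile(q[:,2],[10,50,90]))
    # dark tile
    k=(hsv[...,1]<60)&(hsv[...,2]<90)&(z<14)&(z>2)&(x>300)
    n,l,s,cc=cv2.connectedComponentsWithStats(cv2.morphologyEx(k.astype(np.uint8),cv2.MORPH_CLOSE,np.ones((5,5))));i=1+np.argmax(s[1:,4]);q=P[(l==i)&(abs(z-8)<6)]
    r=cv2.minAreaRect(q[:,:2].astype(np.float32));print('tile',len(q),r,cv2.boxPoints(r).round(0).tolist(),np.median(q[:,2]))
    c0=np.array(r[0])
    k=(np.hypot(x-c0[0],y-c0[1])<200)&(z>18)&(d>0)
    n,l,s,cc=cv2.connectedComponentsWithStats(k.astype(np.uint8))
    for i in range(1,n):
        if s[i,4]>40:
            q=P[l==i];r=cv2.minAreaRect(q[:,:2].astype(np.float32));print(cc[i].round(),len(q),[np.round(t,1) for t in r],q[:,2].max().round(1),cv2.boxPoints(r).round(0).tolist())
```

```text
Traceback (most recent call last):
ValueError: attempt to get argmax of an empty sequence
```

View pics/c0.png

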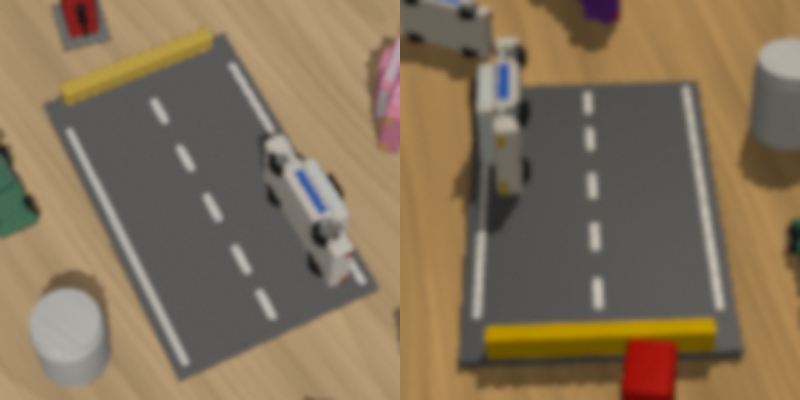

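The crop shows the car on the tile's robot side, with its roof facing the robot and its nose towards the kerb. I'll measure again with looser colour thresholds.

Run:
```python
from h import *
def rect(n,q):
    r=cv2.minAreaRect(q[:,:2].astype(np.float32));print(n,len(q),[np.round(t,2).tolist() for t in r],'z',np.percentile(q[:,2],[5,50,95]).round(1),cv2.boxPoints(r).round(0).tolist())
for f,box,tb in(('s0',(205,150,345,295),(270,220)),('d0',(225,175,330,292),(275,230))):
    P,im,d=world(f);x,y,z=P[...,0],P[...,1],P[...,2]
    hsv=cv2.cvtColor(im,cv2.COLOR_RGB2HSV).astype(int);roi=np.zeros(d.shape,bool);roi[box[1]:box[3],box[0]:box[2]]=1;roi&=d>0
    k=(abs(hsv[...,0]-25)<6)&(hsv[...,1]>150)&roi&(z>22)&(z<40);rect(f+' kerb',P[k])
    k=(hsv[...,1]<70)&(hsv[...,2]<110)&roi&(abs(z-8)<5);k=cv2.morphologyEx(k.astype(np.uint8),cv2.MORPH_OPEN,np.ones((3,3)))>0;rect('tile',P[k])
    k=roi&(z>16)&(hsv[...,1]<140);n,l,s,c=cv2.connectedComponentsWithStats(k.astype(np.uint8))
    for i in range(1,n):
        if s[i,4]>40:rect(str(c[i].round()),P[l==i])
    i=1+np.argmax(s[1:,4]); q=P[l==i];
    for t in range(20,90,6):
        w=q[abs(q[:,2]-t)<3]
        if len(w)>5:rect(' z%d'%t,w)
    k=(abs(hsv[...,0]-112)<12)&(hsv[...,1]>110)&roi&(z>10);print('blue',P[k].mean(0).round(1),P[k].min(0).round(),P[k].max(0).round(),k.sum())
```

```text
s0 kerb 315 [[545.37, -106.68], [16.22, 155.8], 80.58] z [22.8 26.8 29.9] [[467.0, -102.0], [621.0, -127.0], [624.0, -111.0], [470.0, -86.0]]
tile 7070 [[564.93, 11.0], [382.51, 196.47], 80.0] z [ 4.6  7.5 10.4] [[435.0, -160.0], [628.0, -194.0], [695.0, 182.0], [501.0, 216.0]]
[343. 177.] 119 [[379.25, 70.17], [82.09, 9.2], 55.59] z [21.1 45.9 62.1] [[352.0, 39.0], [360.0, 34.0], [406.0, 101.0], [399.0, 107.0]]
[314. 223.] 1123 [[508.12, 129.57], [132.49, 48.41], 81.83] z [19.2 69.8 75.7] [[475.0, 67.0], [523.0, 61.0], [541.0, 192.0], [494.0, 199.0]]
[218. 274.] 889 [[751.09, 112.76], [60.83, 56.55], 49.93] z [25.4 72.7 76.5] [[710.0, 108.0], [753.0, 71.0], [792.0, 118.0], [749.0, 154.0]]
 z20 73 [[525.69, 130.85], [126.32, 20.8], 89.59] z [17.3 19.1 22.7] [[515.0, 68.0], [536.0, 68.0], [537.0, 194.0], [516.0, 194.0]]
 z26 49 [[524.38, 129.99], [126.05, 14.57], 87.87] z [23.5 25.9 28.7] [[515.0, 67.0], [529.0, 67.0], [534.0, 193.0], [519.0, 193.0]]
 z32 43 [[523.9, 130.23], [126.1, 15.8], 89.05] z [29.2 32.1 34.6] [[515.0, 67.0], [531.0, 67.0], [533.0, 193.0], [517.0, 193.0]]
 z38 5
[... 2217 characters left out ...]
2], [13.87, 65.82], 23.06] z [47.1 49.7 52.4] [[475.0, 117.0], [501.0, 56.0], [514.0, 62.0], [488.0, 122.0]]
 z56 35 [[494.08, 87.4], [16.17, 67.22], 25.95] z [53.4 56.5 58.7] [[472.0, 114.0], [502.0, 54.0], [516.0, 61.0], [487.0, 121.0]]
 z62 37 [[506.34, 113.3], [106.81, 42.66], 79.55] z [59.8 62.5 64.6] [[476.0, 65.0], [518.0, 57.0], [537.0, 162.0], [495.0, 170.0]]
 z68 109 [[506.37, 114.87], [109.83, 46.34], 80.99] z [65.7 69.5 70.9] [[475.0, 64.0], [521.0, 57.0], [538.0, 165.0], [492.0, 173.0]]
 z74 343 [[511.15, 120.07], [119.86, 39.16], 81.03] z [71.5 74.4 76.3] [[482.0, 64.0], [521.0, 58.0], [540.0, 176.0], [501.0, 182.0]]
blue [512.1 125.3  75.2] [508. 106.  73.] [516. 149.  77.] 22
```

```bash
cat >> h.py <<'E'
C=np.array([568.6,41.3]);a=np.deg2rad(-9.1);X=np.array([np.cos(a),np.sin(a)]);Y=np.array([-np.sin(a),np.cos(a)])
def tile(P):
    q=P[...,:2]-C;return np.stack([q@X,q@Y,P[...,2]],-1)
E
python3 - <<'E'
from h import *
for f in('s0','d0'):
    P,im,d=world(f);t=tile(P);b=(d>0)&(abs(t[...,0]+75)<40)&(t[...,1]>-10)&(t[...,1]<160)&(t[...,2]>16)
    q=t[b]
    for lo in range(-104,-40,4):
        w=q[(q[:,0]>=lo)&(q[:,0]<lo+4)&(q[:,2]>40)]
        if len(w):print(f,lo,len(w),'y',np.percentile(w[:,1],[2,50,98]).round(1),'z',w[:,2].max().round(1))
    s=(d>0)&(P[...,2]>20)&(P[...,2]<150)
    s=s&(abs(t[...,0])<330)&(abs(t[...,1])<330)&~b
    n,l,st,c=cv2.connectedComponentsWithStats(s.astype(np.uint8))
    for i in range(1,n):
        if st[i,4]>100:
            q=t[l==i];print(c[i].round(),q.min(0).round(),q.max(0).round())
p=C-130*X+75*Y;print(p)
o=get_obs()['ee_pos'];M=R.from_rotvec(get_obs()['orientation']).as_matrix();print(M.T@(np.r_[p,100]-o))
E
```

```text
s0 -100 7 y [70.3 87.2 89.1] z 69.8
s0 -96 21 y [67.2 77.1 89. ] z 71.7
s0 -92 38 y [ 46.9  83.8 110.2] z 71.1
s0 -88 49 y [ 47.6  82.9 110.3] z 74.6
s0 -84 53 y [ 48.1  77.6 110.7] z 74.9
s0 -80 39 y [ 48.5  87.2 140.2] z 74.1
s0 -76 98 y [ 16.8  91.7 142.7] z 77.7
s0 -72 108 y [ 17.4  86.4 142.1] z 77.9
s0 -68 98 y [ 15.5  87.6 142.3] z 77.5
s0 -64 108 y [ 17.4  84.8 142.1] z 77.5
s0 -60 240 y [ 16.8  80.6 140.9] z 77.8
s0 -56 43 y [ 26.9  56.7 127.1] z 76.8
s0 -52 14 y [ 35.8  79.6 123.5] z 77.9
[220. 136.] [   6. -261.   20.] [  45. -204.   95.]
[352. 170.] [-276.  -57.   21.] [-173.   44.   71.]
[244. 165.] [ -80. -160.   20.] [  79. -142.   32.]
[181. 197.] [ 152. -137.   20.] [ 195. -122.   34.]
[187. 209.] [ 151. -123.   20.] [196. -70.  36.]
[217. 274.] [139.  66.  20.] [202. 128.  81.]
[375. 276.] [-175.  214.   20.] [-84. 270.  55.]
[329. 326.] [-15. 263.  20.] [ 37. 330.  70.]
d0 -100 4 y [65.7 67.9 71.7] z 69.7
d0 -96 23 y [61.4 64.4 80.8] z 70.7
d0 -92 28 y [42.3 63.3 91.8] z 71.9
d0 -88 50 y [ 40.4  56.5 105. ] z 74.4
d0 -84 46 y [ 40.3  51.5 102.2] z 73.3
d0 -80 44 y [ 41.2  57.5 111.7] z 72.6
d0 -76 68 y [  9.6  50.1 129.8] z 76.7
d0 -72 78 y [  9.   53.7 133.9] z 76.7
d0 -68 75 y [  8.8  40.9 134. ] z 77.5
d0 -64 82 y [  8.5  45.2 129. ] z 77.4
d0 -60 91 y [  9.4  52.4 133.5] z 77.1
d0 -56 36 y [ 16.6  45.6 123.3] z 76.0
d0 -52 19 y [ 27.8  38.1 116.3] z 77.2
[277. 148.] [-15. 257.  20.] [ 38. 330.  70.]
[226. 164.] [-175.  209.   20.] [-83. 264.  53.]
[347. 190.] [140.  59.  20.] [203. 124.  80.]
[174. 226.] [-277.  -60.   20.] [-172.   42.   70.]
[361. 254.] [ 149. -140.   20.] [196. -42.  35.]
[289. 290.] [ -79. -266.   20.] [  80. -144.   93.]
[452.09806017 135.91658425]
[-390.24528288 -358.65888027  122.46136933]
```

```bash
python3 -m creep '{"delta_pos":[[-0.026,-0.024,0],[-0.026,-0.024,0],[-0.026,-0.024,0],[-0.026,-0.024,0],[-0.026,-0.024,0],[-0.026,-0.024,0],[-0.026,-0.024,0],[-0.026,-0.024,0],[-0.026,-0.024,0],[-0.026,-0.024,0],[-0.026,-0.024,0],[-0.026,-0.024,0],[-0.026,-0.024,0],[-0.026,-0.024,0],[-0.026,-0.023,0]],"twist":[[0,0,0],[0,0,0],[0,0,0],[0,0,0],[0,0,0],[0,0,0],[0,0,0],[0,0,0],[0,0,0],[0,0,0],[0,0,0],[0,0,0],[0,0,0],[0,0,0],[0,0,0]]}' 0
python3 -m creep '{"delta_pos":[[0,0,0],[0,0,0],[0,0,0],[0,0,0],[0,0,0],[0,0,0],[0,0,0],[0,0,0],[0,0,0],[0,0,0],[0,0,0],[0,0,0],[0,0,0]],"twist":[[0,0,6.8],[0,0,6.8],[0,0,6.8],[0,0,6.8],[0,0,6.8],[0,0,6.8],[0,0,6.8],[0,0,6.8],[0,0,6.8],[0,0,6.8],[0,0,6.8],[0,0,6.8],[0,0,0]]}'
cat >> h.py <<'E'
def st():
    o=get_obs();M=R.from_rotvec(o['orientation']).as_matrix();print('t',o['t'],'tile',tile(o['ee_pos']).round(1),'yaw x',np.degrees(np.arctan2(M[1,0],M[0,0])).round(1),'z',M[:,2].round(3),'F',np.round(o['ft_force'],1),'w',o['width'],'q',np.round(o['qpos'],2))
E
python3 -c "from h import *;st()"
```

```text
t: 1.35
ee_pos: [452.3, 134.4, 222.6]
orientation: [-0.479, -3.105, 0.0]
ft_force: [0.1, -0.0, -0.2]
width: 0.7
grasp_force: 0.0
t: 2.43
ee_pos: [451.7, 136.2, 222.4]
orientation: [-2.395, -2.033, 0.001]
ft_force: [0.2, -0.1, -0.6]
width: 0.3
grasp_force: 0.0
t 2.4333 tile [-130.4   75.2  222.4] yaw x 80.6 z [-0.001 -0.    -1.   ] F [ 0.2 -0.1 -0.6] w 0.2891677251519788 q [0.27 0.2  1.96 0.   0.99 0.43]
```

```bash
python3 -m creep '{"delta_pos":[[0,0,0.027],[0,0,0.027],[0,0,0.027],[0,0,0.027],[0,0,0.027],[0,0,0.027],[0,0,0],[0,0.006,0],[0,0.006,0],[0,0.004,0],[0,0,0],[0,0,0]],"twist":[[0,0,0.4],[0,0,0],[0,0,0],[0,0,0],[0,0,0],[0,0,0],[0,0,0],[0,0,0],[0,0,0],[0,0,0],[0,0,0],[0,0,0]]}'
python3 - <<'E'
from h import *
st();snap('side','d1');b=cv2.imread('pics/d1.png')[100:300,170:370];cv2.imwrite('pics/c1.png',cv2.resize(b,(600,600),interpolation=2))
E
```

```text
t: 3.43
ee_pos: [469.0, 133.7, 62.0]
orientation: [2.397, 2.029, 0.004]
ft_force: [0.6, 0.1, -1.0]
width: 0.6
grasp_force: 0.0
t 3.4333 tile [-113.    75.5   62. ] yaw x 80.5 z [ 0.003  0.001 -1.   ] F [ 0.6  0.1 -1. ] w 0.6019260658795923 q [0.25 0.49 2.02 0.   0.63 0.42]
```

View pics/c1.png

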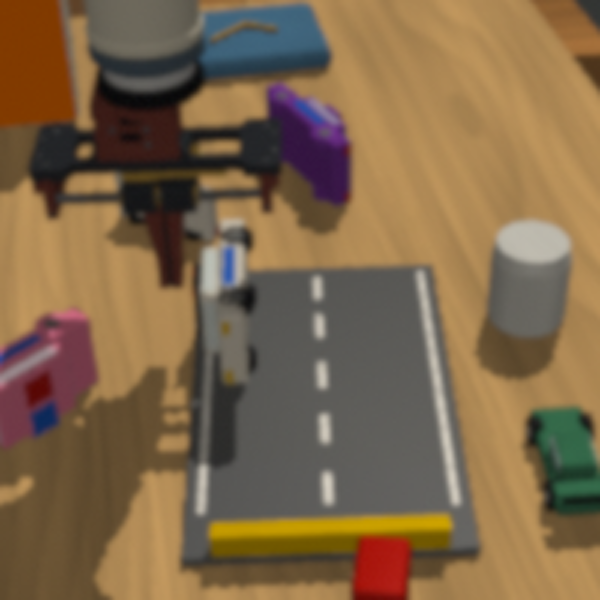

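The fingertip (172,280) stands just short of the bar face at about (203,290), level with its upper half. I'll lower it 4 mm, creep in, and check for contact.

```bash
python3 -m creep '{"delta_pos":[[0,0,0.002],[0,0,0.002],[0,0.002,0],[0,0.002,0],[0,0.002,0],[0,0.002,0],[0,0,0],[0,0,0]],"twist":[[0,0,0],[0,0,0],[0,0,0],[0,0,0],[0,0,0],[0,0,0],[0,0,0],[0,0,0]]}'
cat >> h.py <<'E'
def car(f):
    P,im,d=world(f);t=tile(P);hsv=cv2.cvtColor(im,cv2.COLOR_RGB2HSV).astype(int)
    b=(d>0)&(abs(t[...,0])<100)&(t[...,1]>-140)&(t[...,1]<170)&(t[...,2]>20)&(t[...,2]<120)&(hsv[...,2]>110)&(hsv[...,1]<90)
    n,l,s,c=cv2.connectedComponentsWithStats(b.astype(np.uint8));q=t[l==1+np.argmax(s[1:,4])]
    print(f,len(q),'p2',np.percentile(q,2,axis=0).round(1),'p98',np.percentile(q,98,axis=0).round(1),[np.round(k,1) for k in cv2.minAreaRect(q[:,:2].astype(np.float32))])
E
python3 - <<'E'
from h import *
st();car('d0');snap('side','d2');car('d2')
E
```

```text
t: 4.15
ee_pos: [475.7, 132.2, 56.6]
orientation: [-2.398, -2.029, 0.0]
ft_force: [0.4, 0.1, 0.5]
width: 0.2
grasp_force: 0.0
t 4.15 tile [-106.1   75.1   56.6] yaw x 80.5 z [-0. -0. -1.] F [0.4 0.1 0.5] w 0.15214531993202662 q [ 0.25  0.51  2.01 -0.    0.62  0.41]
d0 351 p2 [-88.9  10.7  62.4] p98 [-56.6 133.   76.6] [array([-73.2,  73. ]), array([ 33.9, 128.4]), np.float64(0.1)]
d2 421 p2 [-88.8   8.8  24.3] p98 [-56.7 133.   76.6] [array([-73.4,  73.2]), array([132.9,  34.9]), np.float64(88.2)]
```

```bash
python3 -m creep '{"delta_pos":[[0,0.002,0],[0,0.002,0],[0,0.002,-0.001],[0,0.0022,-0.002],[0,0.0022,-0.002],[0,0.0024,-0.0018],[0,0.0024,-0.0018],[0,0.0025,-0.0016],[0,0.0025,-0.0016],[0,0,0]],"twist":[[0,0,0],[0,0,0],[0,0,0],[0,0,0],[0,0,0],[0,0,0],[0,0,0],[0,0,0],[0,0,0],[0,0,0]]}'
python3 - <<'E'
from h import *
st();snap('side','d3');car('d3')
b=cv2.imread('pics/d3.png')[130:280,190:340];cv2.imwrite('pics/c3.png',cv2.resize(b,(600,600),interpolation=2))
E
```

```text
t: 5.03
ee_pos: [496.5, 128.9, 68.9]
orientation: [2.398, 2.029, 0.002]
ft_force: [-0.7, -0.3, 0.7]
width: 0.4
grasp_force: 0.1
t 5.0333 tile [-85.1  75.1  68.9] yaw x 80.5 z [ 0.001  0.    -1.   ] F [-0.7 -0.3  0.7] w 0.3773078867486392 q [ 0.23  0.5   1.97 -0.    0.67  0.4 ]
d3 353 p2 [-76.7  39.7  37.1] p98 [-35.2 135.1  81.1] [array([-48.8,  88.8]), array([108.6,  45.9]), np.float64(78.0)]
```

View pics/c3.png

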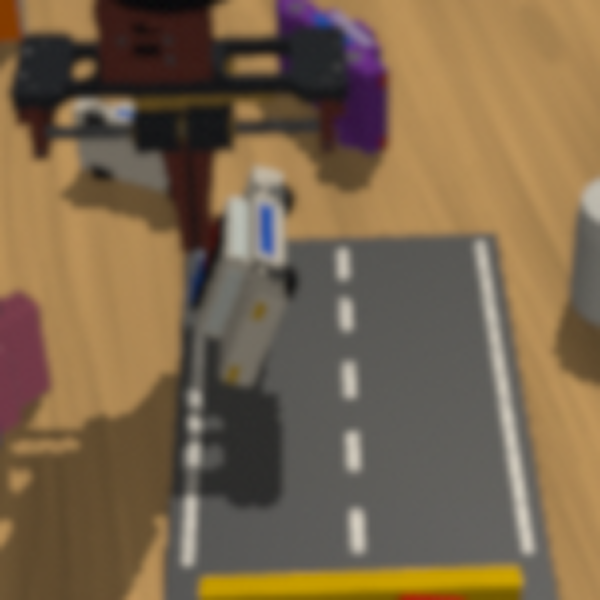

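The car is tipping nicely, with the fingertip at (198,245) still behind the blue/red bar (197,275). I'll continue along the arc.

```bash
python3 -m creep '{"delta_pos":[[0,0.0027,-0.0013],[0,0.0027,-0.0013],[0,0.0028,-0.0011],[0,0.0028,-0.0011],[0,0.0028,-0.0009],[0,0.0028,-0.0009],[0,0.003,-0.0006],[0,0.003,-0.0006],[0,0,0],[0,0,0]],"twist":[[0,0,0],[0,0,0],[0,0,0],[0,0,0],[0,0,0],[0,0,0],[0,0,0],[0,0,0],[0,0,0],[0,0,0]]}'
python3 - <<'E'
from h import *
st();snap('side','d4');car('d4')
b=cv2.imread('pics/d4.png')[130:280,190:340];cv2.imwrite('pics/c4.png',cv2.resize(b,(600,600),interpolation=2))
E
```

```text
t: 5.92
ee_pos: [518.0, 125.1, 76.3]
orientation: [2.398, 2.029, -0.0]
ft_force: [-0.5, 0.0, 0.1]
width: 0.6
grasp_force: 0.0
t 5.9167 tile [-63.3  74.8  76.3] yaw x 80.5 z [ 0. -0. -1.] F [-0.5  0.   0.1] w 0.5930686736986419 q [ 0.21  0.51  1.92 -0.    0.71  0.38]
d4 808 p2 [-46.7   9.8  23.7] p98 [ 16.4 136.2  54.6] [array([-14.5,  75.3]), array([133.4,  64.6]), np.float64(89.8)]
```

View pics/c4.png

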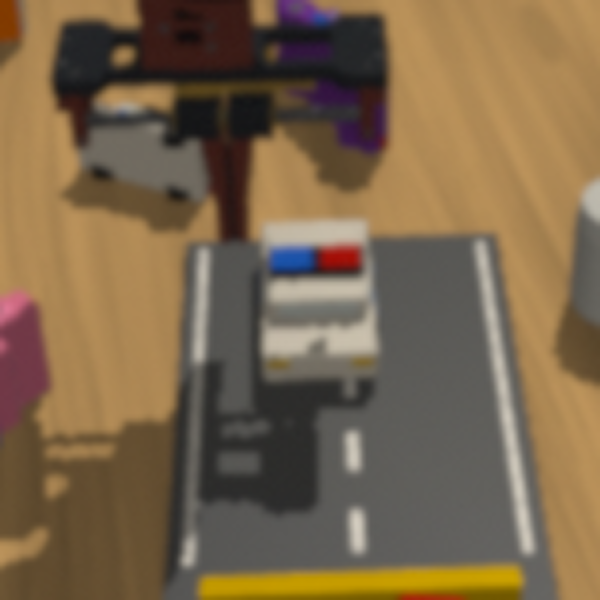

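The car stands on its wheels, straight, with its centre near tile (-15,75). Next I go up, round behind the tail, open the fingers partly and descend.

```bash
python3 -m creep '{"delta_pos":[[0,0,-0.02],[0,0,-0.02],[0.022,0.01,0],[0.022,0.01,0],[0.022,0.01,0],[0.022,0.009,0],[0.022,0.009,0],[0,0,0],[0,0,0.022],[0,0,0.022],[0,0,0.022],[0,0,0.022],[0,0,0.004],[0,0,0],[0,0,0]],"twist":[[0,0,0],[0,0,0],[0,0,0],[0,0,0],[0,0,0],[0,0,0],[0,0,0],[0,0,0],[0,0,0],[0,0,0],[0,0,0],[0,0,0],[0,0,0],[0,0,0],[0,0,0]]}' 0.35
python3 - <<'E'
from h import *
st();snap('scene','s5');car('s5')
E
```

```text
t: 7.22
ee_pos: [583.4, 225.6, 24.8]
orientation: [-2.398, -2.029, 0.0]
ft_force: [-0.0, -0.6, -0.1]
width: 30.7
grasp_force: 0.0
t 7.2167 tile [-14.5 184.3  24.8] yaw x 80.5 z [-0. -0. -1.] F [-0.  -0.6 -0.1] w 30.722731655608918 q [ 0.35  0.69  1.72 -0.    0.73  0.52]
s5 696 p2 [-40.   15.9  28. ] p98 [ 16.1 111.7  52.5] [array([-14.8,  64.6]), array([ 62.7, 105.3]), np.float64(0.5)]
```

```bash
python3 -m creep '{"delta_pos":[[-0.007,0,0],[-0.007,0,0],[-0.007,0,0],[-0.005,0,0],[-0.005,0,0],[-0.006,0,0],[-0.006,0,0],[-0.006,0,0],[-0.006,0,0],[-0.006,0,0],[-0.006,0,0],[-0.006,0,0],[-0.006,0,0],[-0.006,0,0],[-0.006,0,0],[-0.006,0,0],[-0.006,0,0],[0,0,0]],"twist":[[0,0,-0.4],[0,0,0],[0,0,0],[0,0,0],[0,0,0],[0,0,0],[0,0,0],[0,0,0],[0,0,0],[0,0,0],[0,0,0],[0,0,0],[0,0,0],[0,0,0],[0,0,0],[0,0,0],[0,0,0],[0,0,0]]}'
python3 - <<'E'
from h import *
st();snap('side','d6');car('d6');snap('scene','s6');car('s6')
E
```

```text
t: 8.77
ee_pos: [566.5, 122.8, 24.1]
orientation: [-2.392, -2.037, 0.002]
ft_force: [-0.1, -0.3, -0.5]
width: 30.8
grasp_force: 0.0
t 8.7667 tile [-15.   80.1  24.1] yaw x 80.8 z [-0.001 -0.001 -1.   ] F [-0.1 -0.3 -0.5] w 30.793012607244787 q [ 0.19  0.65  1.82 -0.    0.67  0.35]
d6 541 p2 [-42.7 -62.6  22.5] p98 [15.  -7.8 51.2] [array([-14. , -22.3]), array([82. , 61.1]), np.float64(88.9)]
s6 297 p2 [-28.4 -58.2  27. ] p98 [15.4 -7.4 51.2] [array([ -7.4, -31.1]), array([57.2, 48.4]), np.float64(86.6)]
```

```bash
python3 -m creep '{"delta_pos":[[-0.006,0,0],[-0.006,0,0],[-0.006,0,0],[-0.006,0,0],[-0.006,0,0],[-0.006,0,0],[-0.006,0,0],[-0.006,0,0],[-0.006,0,0],[-0.006,0,0],[-0.006,0,0],[-0.006,0,0],[-0.003,0,0],[-0.001,0,0],[0,0,0]],"twist":[[0,0,0],[0,0,0],[0,0,0],[0,0,0],[0,0,0],[0,0,0],[0,0,0],[0,0,0],[0,0,0],[0,0,0],[0,0,0],[0,0,0],[0,0,0],[0,0,0],[0,0,0]]}'
python3 - <<'E'
from h import *
st();snap('side','d7');car('d7')
b=cv2.imread('pics/d7.png')[180:300,210:350];cv2.imwrite('pics/c7.png',cv2.resize(b,(700,600),interpolation=2))
E
```

```text
t: 10.12
ee_pos: [554.9, 48.7, 24.3]
orientation: [2.391, 2.037, -0.0]
ft_force: [-0.0, -0.3, 0.3]
width: 30.7
grasp_force: 0.0
t 10.1167 tile [-14.7   5.1  24.3] yaw x 80.9 z [-0. -0. -1.] F [-0.  -0.3  0.3] w 30.747696688391315 q [ 0.07  0.62  1.88 -0.    0.64  0.23]
d7 617 p2 [ -43.1 -137.8   21.8] p98 [ 14.9 -80.8  50.9] [array([-14.6, -95.9]), array([85. , 61.8]), np.float64(89.8)]
```

View pics/c7.png

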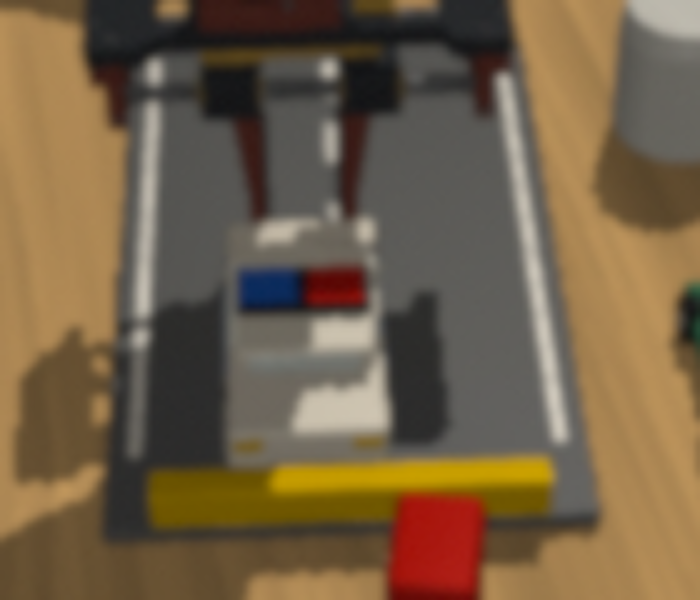

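The nose (305,450) is a few millimetres short of the kerb, and the car is straight. I'll creep until the force rises.

```bash
for i in 1 2 ; do python3 -m creep '{"delta_pos":[[-0.001,0,0],[-0.001,0,0],[-0.001,0,0],[0,0,0]],"twist":[[0,0,0],[0,0,0],[0,0,0],[0,0,0]]}' | grep -E 'ee_pos|ft'; done
python3 -m creep '{"delta_pos":[[-0.001,0,0],[0,0,0]],"twist":[[0,0,0],[0,0,0]]}'| grep -E 'ee_pos|ft'
```

```text
ee_pos: [554.5, 46.1, 24.3]
ft_force: [0.9, 0.7, -0.0]
ee_pos: [554.0, 42.9, 24.3]
ft_force: [0.6, 0.8, 1.8]
ee_pos: [553.9, 41.9, 24.3]
ft_force: [0.6, 0.5, 0.4]
```

```bash
python3 -m creep '{"delta_pos":[[-0.001,0,0],[0,0,0]],"twist":[[0,0,0],[0,0,0]]}'| grep -E 'ee_pos|ft'
```

```text
ee_pos: [553.7, 41.0, 24.3]
ft_force: [0.6, 0.1, 0.1]
```

```bash
for i in 1 2 ; do python3 -m creep '{"delta_pos":[[-0.001,0,0],[0,0,0],[0,0,0]],"twist":[[0,0,0],[0,0,0],[0,0,0]]}' | grep -E 'ee_pos|ft'; done
```

```text
ee_pos: [553.5, 40.0, 24.3]
ft_force: [1.7, 0.5, -0.4]
ee_pos: [553.3, 39.0, 24.3]
ft_force: [-0.1, 0.5, 1.0]
```

```bash
python3 -m creep '{"delta_pos":[[-0.001,0,0],[0,0,0],[0,0,0]],"twist":[[0,0,0],[0,0,0],[0,0,0]]}' | grep -E 'ee_pos|ft'
```

```text
ee_pos: [553.7, 38.8, 24.4]
ft_force: [1.2, 5.6, 0.2]
```

```bash
python3 -m creep '{"delta_pos":[[-0.001,0,0],[0,0,0],[0,0,0]],"twist":[[0,0,0],[0,0,0],[0,0,0]]}' | grep -E 'ee_pos|ft'
python3 - <<'E'
from h import *
st();snap('side','d8');car('d8')
E
```

```text
ee_pos: [553.8, 38.7, 24.5]
ft_force: [1.7, 10.4, -1.0]
t 12.1667 tile [-14.2  -5.   24.5] yaw x 80.8 z [ 0.002  0.002 -1.   ] F [ 1.7 10.4 -1. ] w 30.63453418656078 q [0.05 0.62 1.88 0.   0.64 0.2 ]
d8 427 p2 [ -40.5 -139.    33.6] p98 [ 15.7 -89.   51.1] [array([   1.9, -112.1]), array([76.1, 56.6]), np.float64(35.2)]
```

The nose is hard against the kerb: force is up to 10 N and the TCP is at tile y -5, as predicted. Now I back off and check.

```bash
python3 -m creep '{"delta_pos":[[0.001,0,0],[0.001,0,0],[0.003,0,0],[0.01,0,0],[0.02,0,0],[0.02,0,0],[0.01,0,-0.02],[0,0,-0.03],[0,0,-0.03],[0,0,-0.03],[0.03,0,-0.02],[0.03,0,0],[0.03,0,0],[0.03,0,0],[0,0,0],[0,0,0]],"twist":[[0,0,0],[0,0,0],[0,0,0],[0,0,0],[0,0,0],[0,0,0],[0,0,0],[0,0,0],[0,0,0],[0,0,0],[0,0,0],[0,0,0],[0,0,0],[0,0,0],[0,0,0],[0,0,0]]}'
python3 - <<'E'
from h import *
st();snap('side','d9');car('d9');snap('scene','s9');car('s9')
a=cv2.imread('pics/s9.png')[130:270,180:320];b=cv2.imread('pics/d9.png')[170:310,220:360]
cv2.imwrite('pics/c9.png',np.hstack([cv2.resize(a,(400,400),interpolation=2),cv2.resize(b,(400,400),interpolation=2)]))
E
```

```text
t: 13.55
ee_pos: [582.1, 221.4, 154.1]
orientation: [2.388, 2.041, -0.0]
ft_force: [-0.3, -0.7, 0.1]
width: 30.6
grasp_force: 0.0
t 13.55 tile [-15.2 180.  154.1] yaw x 81.0 z [-0. -0. -1.] F [-0.3 -0.7  0.1] w 30.629045151001318 q [ 0.34  0.5   1.68 -0.    0.96  0.5 ]
d9 937 p2 [ -47.  -138.3   33.2] p98 [ 15.9 -20.4  54.4] [array([-16.2, -78.2]), array([123.2,  66.7]), np.float64(89.9)]
s9 1138 p2 [ -47.4 -138.4   25.1] p98 [ 15.7 -14.3  52.7] [array([-17. , -76.2]), array([127.1,  66.9]), np.float64(89.7)]
```

View pics/c9.png

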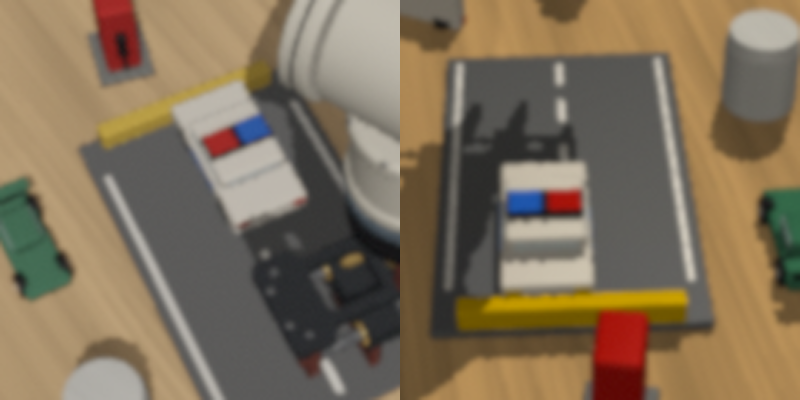

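Both views show the car on its wheels with its nose flush to the kerb (side crop at (545,288)) and straight. The bystanders haven't moved and the arm is clear.

```bash
python3 -c "from workcell import *;print(close_job())"
```

```text
the job is handed in; nothing more can be done
None
```

The police car stands on its wheels, straight on the road with its nose against the kerb; it was only pushed, nothing else moved, and I handed the job in at about 14 s.

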